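# Clamp an instrument housing and sniff its gasket seam with a probe wand

## Robot

A 6-joint arm with a two-finger parallel gripper is mounted at the origin on the work surface. World frame = base frame: x ahead of the robot, y to its left, z up, the work surface at z = 0. Lengths are in m, angles in rad, forces in N, time in s.
With the tool pointing down it reaches from about 0.25 to 0.775 m from the base axis. Payload 4 kg.
Tool frame: the origin (TCP) lies midway between the tips of the shut fingers; the grasp point (between the pads) lies grip_point_offset behind it (grip_point_offset is the distance from the TCP to the grasp point, in m); z points along the fingers, y is the line along which they close (so a half turn about z gives the same grasp; the last joint's range is limited). The gripper opens to 94 mm and grips with 3 to 60 N. Pads are 16 mm wide; open, the fingers measure 119 mm over their backs; the gripper's body (75 mm by 177 mm) begins 78 mm behind the grasp point.
Start: joints at [-1.261, 0.087, 1.371, -0, 1.684, -0.103], TCP at [0.221, -0.504, 0.206] pointing down, gripper open.
Joint ranges: [-3.1, 3.1], [-0.76, 2.03], [0.27, 2.55], [-1.08, 4.22], [0.17, 2.65], [-2.57, 2.57]. Speed limits (rad/s): [2.79, 2.79, 3.14, 3.14, 3.14, 3.14].

## Interface

Orientations are given as [roll, pitch, yaw] about the fixed x, y, z axes, in that order (R = Rz(yaw) Ry(pitch) Rx(roll)).
In Python, from bench import * gives the robot as it stands. The module is installed in compiled form; this text tells all that it offers.
- The arm moves only by the tool apply_moves, never from a script. Its argument "commands" is a list of rows, each a list of 7 numbers: the turn, a rotation vector about the world's x, y, z in rad, then the shift along the world's x, y, z in m, then the opening in per cent of the stroke, from 0 (shut) to 100 (fully open). In form: [[ax, ay, az, x, y, z, jaw], ...]. A call has exactly 5 rows; each row is the pose to reach, as a shift and turn from the pose commanded when the call began; what a row does not reach only later rows make up. A row lasts 1/10 s, in which the tool goes at most 50 mm and 8.59 degrees, less where a joint would pass 70% of its speed; a pose out of reach is approached as far as the arm can. A call with a gripper value outside its range is refused whole. The fingers move at their own pace and stop on an object; the grip force is fixed at half the most. Time passes only in rows, so rows that repeat a pose let the fingers close, or fill a call up. It gives the time, the measured TCP pose, the force, the opening and the grip force at its end, in the units of the state.
- get_obs(): the state, without advancing time (a new reading comes with each control period).
- snapshot(name): name is "side" or "top"; returns a dict with "pixels" (480x640x3 uint8, red, green, blue), "vertical_fov" (degrees; the focal length in pixels is half the picture's height over the tangent of half this angle, whatever the lens; pixels are square), "cx", "cy" (the principal point, pixels), "k1" (the pictures are not rectified: a ray, as slopes to the right and down, at radius r is drawn at 1 + k1 r^2 times it, then the intrinsics apply), "rvec" (rotation vector, rad) and "tvec" (3), from world to camera coordinates, as OpenCV has them. Camera axes: x right, y down, z forward; pixel columns grow to the right and rows downward; lengths in m; the calibration is good to about 2 mm. A picture is of the moment at which its call begins. There is no depth.
- close_job(): hands the job in; it is judged then, once.
Trained networks look in the newest picture that a camera, given by its name, has taken for a name from the list of things; names that differ only in an ending like _2 or _b are one class to them, and where a whole thing is asked for, a point or a joint stands for the part that bears it (a point fixed in the world has none). Each returns a list of dicts, best first, with "score" (0 to 1); they miss things now and then, are a little off and sometimes report something else, mostly with a low value. They report only what shows in the picture. A call takes as long as a camera call.
- masks_of(camera, query): "mask" (480x640 bool, what is visible of it) and "extent" ([left, top, right, bottom] in pixels, round what is visible of it).
- place_of(camera, query): "pixel" ([column, row] in pixels: a listed point, or the origin of a listed thing).
The state is a dict: "time": time; "joint_positions": joint angles; "qvel": joint speeds; "joint_torque": joint torques, N m; "tool_pos": TCP position; "ee_rot": TCP orientation; "wrist_force": force on the tool from outside, world axes, zero at the start; "wrist_torque": the same for the moment, N m; "width": finger opening in m; "finger_force": force on a finger pad.
Only numpy, scipy, OpenCV 4.12 (cv2) and the standard library are available. Lean on these libraries where they do the work, as an engineer would, in place of code of your own. Each camera call takes 0.05 s, during which the arm holds its last target. There are 200 camera calls.

## Task

Turn the red-handled crank until the vise jaws hold the metal housing tightly, then take the yellow probe wand and, leaning it in under the clear cover plate, run its copper ball tip slowly (4 cm/s at most) along the copper gasket seam from the red mark to the green mark, keeping the ball touching lightly or within about 6 mm of the corner. Then hang the wand back by its collar in its fork stand and let go, with the vise still clamped; do not press the wand hard on the housing, drop it, or disturb the other things on the bench.

Things in the scene. Friction and masses are not known exactly. Their poses are not given: they have to be found in the camera images.
- housing: Loose nickel-coloured metal housing, 0.8 kg, on the vise bed between the jaws. Origin: centre of its underside, 30 mm above the bench; x away from the robot, y to the crank, z up. Base block 100 (x) x 150 (y) x 50 mm high; on its far half (x = 0 to 50 mm) stands an aluminium module 48 mm high, its upright front face at x = 0, with a clear plate on top.
- seam_mid (a point): Middle of the seam, a thin copper gasket in the inner corner where the module's front face meets the top (deck) of the base block: the straight line x = 0, z = 50 mm in the housing, 110 mm long. Axes as the housing's. Red and green bars painted across the deck lead to its ends.
- plate_edge (a point): Middle of the lower front edge of the clear plate, which overhangs the seam by 14 mm towards the robot, 48 mm above the deck, over all 150 mm; 8 mm thick. Because of it the wand must come in from the robot's side, its upper end leaning towards the robot 25 to 50 degrees from vertical (30 leaves 6 mm beside the rod).
- seam_red (a point): Start of the seam: the corner line at the red mark (housing x 0, y +55, z 50 mm).
- seam_green (a point): End of the seam: the corner line at the green mark (housing x 0, y -55, z 50 mm).
- jaw: Steel moving jaw of the blue vise, 100 x 26 x 34 mm; origin at the middle of the foot of its gripping face. It slides along its own -y onto the housing's +y end, 12 mm per rad of crank, and pushes the housing against the fixed jaw (top 65 mm above the bench). The vise is fixed to the bench: bed 130 (x) x 345 (y) x 30 mm high.
- crank (a joint): Crank angle, rad: starts at 0 to 0.3 and grows as it is turned clockwise seen from above, which closes the jaw. The housing is gripped at about 1.17; there the crank stops hard. About 2 N at the handle turns it; it stays where it is left. A push of 6 to 10 N at the handle at the stop clamps the housing well.
- crank_handle (a point): Centre of the upright red handle at the end of the 70 mm crank arm: diameter 22 mm, 50 mm high, foot 65 mm, top 115 mm and this point 91 mm above the bench. The handle spins freely on its pin, so the gripper need not turn while it carries it round.
- crank_pivot (a point): On the crank's vertical axis, level with crank_handle, which moves round it at 70 mm radius.
- wand_grip (a point): Centre of the wand's yellow square handle, 24 x 24 x 64 mm high; z up along the wand, x and y across the flats. Wand 0.14 kg, 180 mm long, hanging upright at the start. 32 mm below this point begins a black collar, 36 mm across, 6 mm thick (underside 38 mm below); below it a steel rod of 14 mm diameter, tapering over its last 46 mm.
- wand_tip (a point): Centre of the copper ball (8 mm diameter) at the wand's lower end, on its axis, 144 mm below wand_grip. It runs best about 6 mm in front of and 6 mm above the seam's corner line. The ball's foot is 15 mm above the bench while the wand hangs.
- wand: The whole probe wand; origin at the foot of the ball, z up along the wand.
- stand_seat (a point): Fixed fork stand: midway between its two prongs, level with their upper faces, 125 mm above the bench; the wand hangs here, collar on both prongs. Prongs along the stand's x, 22 mm apart, open 28 mm to the -x side, closed 30 mm to the +x side by a column no higher than they. The wand lifts straight up out of the slot and is lowered back, or slid in from the open end.
- beaker: Bystander: glass beaker, 72 mm across, 95 mm high; origin under its centre.
- slide_box: Bystander, between the robot and the vise: green slide box 50 (x) x 110 x 30 mm; origin under its centre.
- bottle: Bystander: white bottle with blue cap, 60 mm across, 110 mm high; origin under its centre.
- screwdriver: Bystander: blue-handled screwdriver 200 mm long, lying between the robot and the vise, under 40 mm high.

How it is judged:
By the outcome, as a careful person would: the job done as asked, in the order asked, and still so for the second after the job is handed in, with the robot touching nothing.
It also fails if it takes over 72 s, if anything falls off the work surface, if the arm or the gripper's body presses on something with over 40 N, if the wrist force passes 120 N, or if a joint passes its speed limit or range.

## Working session

There is one attempt and no reset: what is moved stays moved. The work goes in short steps, Python scripts to look and compute and a tool call to move; the robot and the scene stay as the last step left them, time stands still between calls to the robot, and variables do not carry over. Pictures are saved under pics/ and viewed, at most 10 in all, crops included, and the job is handed in when it is done.

Besides the shell and the picture viewer there is one more tool, called after "Request:" in YAML: its name, and indented under it one key for each argument. apply_moves: Moves the arm, as the interface text tells. Its arguments: {"type":"object","properties":{"commands":{"type":"array"}},"required":["commands"]}

```bash
mkdir -p pics; cat > h.py <<'E'
from bench import *
import numpy as np, cv2
from scipy.spatial.transform import Rotation as Rn
def cam(s):
    f=240/np.tan(np.radians(s["vertical_fov"])/2)
    R=cv2.Rodrigues(np.array(s["rvec"],float))[0]; return f,R,np.array(s["tvec"],float)
def ray(s,p):
    f,R,t=cam(s); d=np.array([(p[0]-s["cx"])/f,(p[1]-s["cy"])/f]); u=d.copy()
    for _ in range(30): u=d/(1+s["k1"]*(u@u))
    v=R.T@np.array([u[0],u[1],1]); return -R.T@t, v/np.linalg.norm(v)
def atz(s,p,z):
    c,v=ray(s,p); return c+v*(z-c[2])/v[2]
def proj(s,X):
    f,R,t=cam(s); c=R@np.array(X)+t; u=c[:2]/c[2]; u=u*(1+s["k1"]*(u@u)); return u*f+[s["cx"],s["cy"]]
def tri(a,p,b,q):
    c1,v1=ray(a,p); c2,v2=ray(b,q)
    A=np.stack([v1,-v2],1); k=np.linalg.lstsq(A,c2-c1,rcond=None)[0]
    x,y=c1+v1*k[0],c2+v2*k[1]; return (x+y)/2, np.linalg.norm(x-y)
def save(s,n,crop=None,sc=1):
    im=s["pixels"][...,::-1]
    if crop: im=im[crop[1]:crop[3],crop[0]:crop[2]]
    cv2.imwrite("pics/"+n,cv2.resize(im,None,fx=sc,fy=sc,interpolation=2))
E
python3 - <<'E'
from h import *
import bench
S={n:snapshot(n) for n in("top","side")}
for n in S: save(S[n],n+"1.png"); print(n,S[n]["vertical_fov"],S[n]["k1"],ray(S[n],(320,240)))
Z=dict(housing=.03,seam_mid=.08,plate_edge=.128,seam_red=.08,seam_green=.08,jaw=.03,crank_handle=.091,crank_pivot=.091,wand_grip=.163,wand_tip=.019,wand=.015,stand_seat=.125,beaker=0,slide_box=0,bottle=0,screwdriver=.015)
for q,z in Z.items():
    P={}
    for n in S:
        r=place_of(n,q)
        if r: P[n]=r[0]["pixel"]; print(q,n,round(r[0]["score"],2),np.round(r[0]["pixel"]),np.round(atz(S[n],P[n],z),4),len(r))
    if len(P)==2: x,e=tri(S["top"],P["top"],S["side"],P["side"]); print("   TRI",np.round(x,4),round(e,4))
o=get_obs(); print(o); print(grip_point_offset if 'grip_point_offset' in dir(bench) else [d for d in dir(bench) if d[0]!='_'])
E
```

```text
top 43.20647201643616 -0.18654182410027623 (array([0.44318934, 0.01843958, 1.22856753]), array([ 0.13154275,  0.01695987, -0.99116541]))
side 49.74819421205164 -0.09082907385811369 (array([0.51702639, 0.7092196 , 0.91205286]), array([ 0.05166369, -0.67875602, -0.73254428]))
housing top 0.63 [356. 231.] [ 0.6202 -0.0319  0.03  ] 2
seam_mid top 0.92 [358. 229.] [ 0.6163 -0.0348  0.08  ] 2
seam_mid side 0.73 [293. 246.] [ 0.6327 -0.0419  0.08  ] 2
   TRI [ 0.6235 -0.0347  0.0867] 0.0162
plate_edge top 0.66 [361. 228.] [ 0.6108 -0.0385  0.128 ] 1
plate_edge side 0.79 [304. 234.] [ 0.6065 -0.0338  0.128 ] 1
   TRI [ 0.6092 -0.0386  0.1234] 0.0045
seam_red top 0.93 [327. 230.] [0.6154 0.024  0.08  ] 1
seam_red side 0.7 [296. 267.] [0.6205 0.0184 0.08  ] 1
   TRI [0.6171 0.0239 0.0861] 0.0052
seam_green top 0.56 [388. 223.] [ 0.6297 -0.0917  0.08  ] 2
seam_green side 0.81 [294. 231.] [ 0.6344 -0.085   0.08  ] 2
   TRI [ 0.6333 -0.0926  0.0716] 0.0044
jaw top 0.7 [316. 235.] [0.6123 0.0474 0.03  ] 2
jaw side 0.62 [300. 297.] [0.611  0.0592 0.03  ] 2
   TRI [0.6136 0.0478 0.0147] 0.0018
crank
[... 1454 characters left out ...]
9
{'time': 1.7, 'joint_positions': array([-1.26110591e+00,  8.71923051e-02,  1.37068585e+00, -4.21918664e-06,
        1.68357947e+00, -1.03085688e-01]), 'qvel': array([ 0.00109355, -0.00028205, -0.00172438,  0.00129751, -0.00046905,
        0.00100892]), 'joint_torque': array([-4.32647948e-04, -3.40031898e+01, -3.02589905e+01,  7.17546511e-02,
        2.37124949e-02, -9.04291255e-06]), 'tool_pos': array([ 0.2206456 , -0.50383449,  0.20551728]), 'ee_rot': array([3.14145877e+00, 1.80651899e-05, 4.12775626e-01]), 'wrist_force': array([-0.28956456,  0.13158163, -0.60067514]), 'wrist_torque': array([ 0.05011681, -0.0182131 ,  0.0357009 ]), 'finger_force': 0.0, 'width': 0.09395274685099149}
0.0188
```

View pics/top1.png

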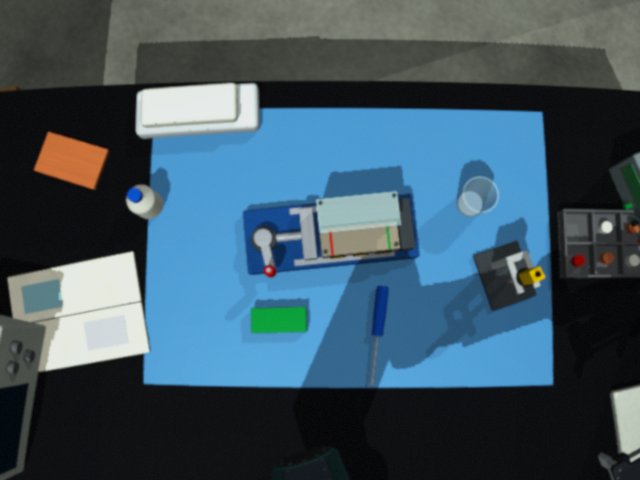

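View pics/side1.png

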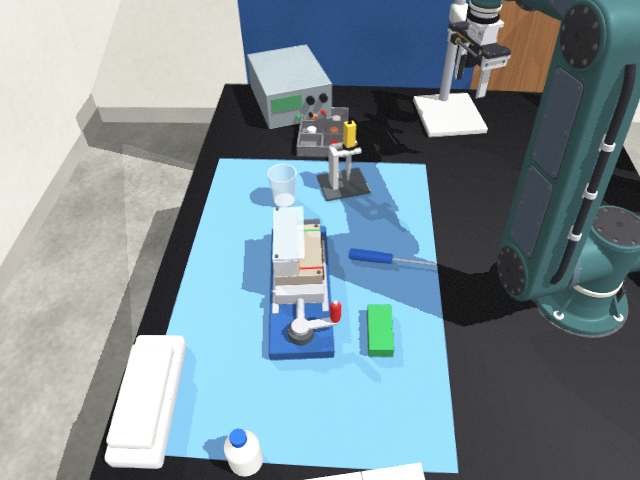

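```bash
python3 - <<'E'
from h import *
S={n:snapshot(n) for n in("top","side")}
save(S["top"],"t2.png",(235,185,425,285),4.2)
a=cv2.resize(S["side"]["pixels"][200:360,260:350,::-1],None,fx=3.7,fy=3.7,interpolation=2)
b=cv2.resize(S["side"]["pixels"][110:200,310:380,::-1],None,fx=3.7,fy=3.7,interpolation=2)
c=cv2.resize(S["top"]["pixels"][235:315,470:555,::-1],None,fx=2.4,fy=2.4,interpolation=2)
im=np.zeros((600,640,3),np.uint8); im[:a.shape[0],:a.shape[1]]=a; im[:b.shape[0],350:350+b.shape[1]]=b; im[350:350+c.shape[0],350:350+c.shape[1]]=c
cv2.imwrite("pics/s2.png",im)
for n in S:
  for q in("crank_handle","wand_grip"):
    for r in masks_of(n,q)[:2]:
        ys,xs=np.nonzero(r["mask"]); print(n,q,r["score"],r["extent"],xs.mean(),ys.mean())
E
```

```text
top crank_handle 0.52 [255.5, 231.5, 275.6, 277.2] 265.4074702886248 250.75891341256366
top crank_handle 0.26 [506.2, 264.0, 546.3, 287.3] 528.1302325581395 276.206976744186
top wand_grip 0.7 [507.5, 267.5, 545.9, 287.0] 529.0451612903225 276.0236559139785
side crank_handle 0.64 [328.4, 305.2, 338.7, 321.7] 334.6448087431694 311.75409836065575
side wand_grip 0.91 [342.4, 121.0, 354.4, 180.1] 348.4267515923567 142.93418259023355
```

View pics/t2.png

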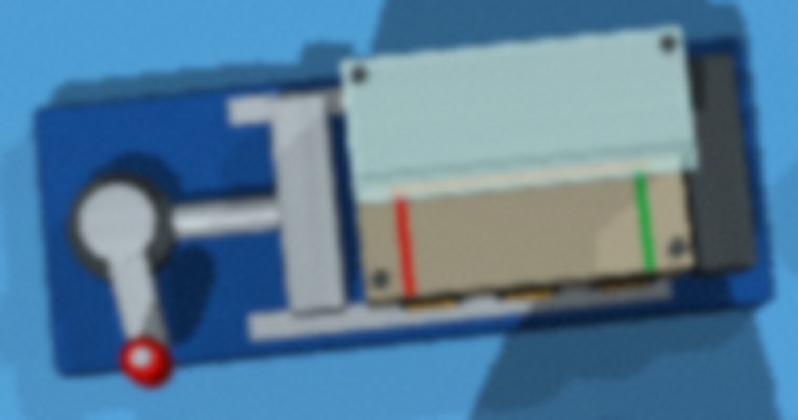

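View pics/s2.png

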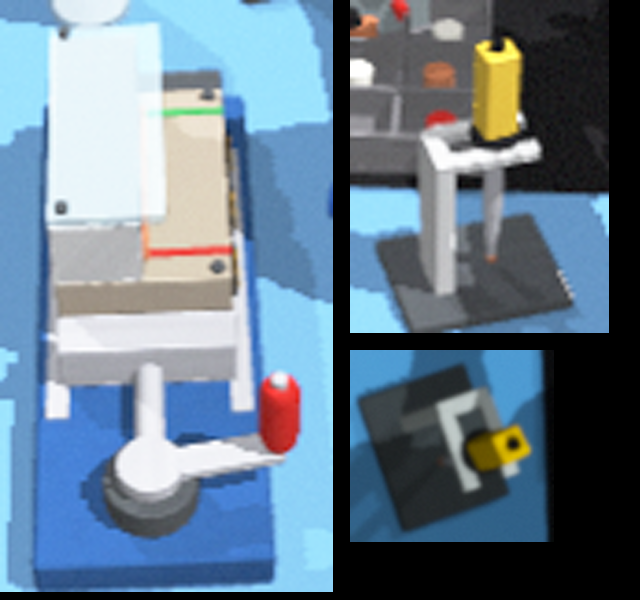

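```bash
cat > fit.py <<'E'
from h import *
from scipy.optimize import least_squares
def fit(S,obs,x0):
    # obs: list (cam, px, local xyz with world z)
    def res(p):
        c,s=np.cos(p[2]),np.sin(p[2]); r=[]
        for n,px,l in obs: r+=list(proj(S[n],[p[0]+c*l[0]-s*l[1],p[1]+s*l[0]+c*l[1],l[2]])-px)
        return np.array(r)
    o=least_squares(res,x0,loss="soft_l1"); return o.x,res(o.x).reshape(-1,2)
T=lambda x,y:np.array([235.+x/4.2,185+y/4.2])-.4
D=lambda x,y:np.array([260.+x/3.7,200+y/3.7])-.4
E
python3 - <<'E'
from fit import *
S={n:snapshot(n) for n in("top","side")}
t=[((366,304),(-.05,.075,.08)),((692,270),(-.05,-.075,.08)),((409,296),(-.05,.055,.08)),((651,270),(-.05,-.055,.08)),((697,168),(-.014,-.075,.136)),((355,200),(-.014,.075,.136))]
d=[((232,278),(-.05,.075,.08)),((221,88),(-.05,-.075,.08)),((229,251),(-.05,.055,.08)),((222,112),(-.05,-.055,.08))]
ot=[("top",T(*p),l) for p,l in t]; od=[("side",D(*p),l) for p,l in d]
for o in(ot,od,ot+od):
    p,r=fit(S,o,[.61,-.03,.1]); print("housing",np.round(p,4)); 
print(np.round(r,1))
b=[("top",T(*p),l) for p,l in [((36,110),(.065,.1725,.03)),((58,377),(-.065,.1725,.03)),((773,307),(-.065,-.1725,.03)),((742,38),(.065,-.1725,.03))]]
p,r=fit(S,b,[.61,0,.1]); print("bed",p,np.round(r,1).tolist())
for z in(.065,.07,.075): print("pivot",z,atz(S["top"],T(115,222),z),atz(S["side"],D(150,463),z))
print("handle",atz(S["top"],T(145,362),.115),atz(S["side"],D(279,381),.115),tri(S["top"],T(145,362),S["side"],D(279,381)), "foot", atz(S["side"],D(279,448),.065))
c=lambda x,y:np.array([470+(x-350)/2.4,235+(y-350)/2.4])
print("wandtop",atz(S["top"],c(512,443),.195),atz(S["side"],np.array([310+(497-350)/3.7,110+47/3.7]),.195))
print("tip",atz(S["side"],np.array([310+(492-350)/3.7,110+258/3.7]),.019))
print("beaker etc ok")
E
```

```text
housing [ 0.6224 -0.0343  0.1057]
housing [ 0.6226 -0.0332  0.1025]
housing [ 0.6225 -0.0341  0.1035]
[[-0.4 -1.1]
 [ 0.1 -0.8]
 [-0.2 -0.2]
 [-0.5  0.2]
 [ 0.1  0.4]
 [-0.1  0.9]
 [-0.1 -0.2]
 [-0.  -0.3]
 [ 0.3 -0.3]
 [ 0.1 -0.5]]
bed [0.61475231 0.01815721 0.10310535] [[-1.0, -0.2], [-0.9, 0.3], [1.1, -0.3], [0.9, 0.1]]
pivot 0.065 [0.60229081 0.15119199 0.065     ] [0.60142217 0.15130431 0.065     ]
pivot 0.07 [0.60160713 0.15062153 0.07      ] [0.600924   0.15459759 0.07      ]
pivot 0.075 [0.60092345 0.15005108 0.075     ] [0.60042582 0.15789086 0.075     ]
handle [0.5333348  0.13121769 0.115     ] [0.53476583 0.13072936 0.115     ] (array([0.53402992, 0.13112853, 0.11542558]), np.float64(0.001458067763327202)) foot [0.53397101 0.13813817 0.065     ]
wandtop [ 0.52246332 -0.3434417   0.195     ] [ 0.52038222 -0.34103883  0.195     ]
tip [ 0.51882636 -0.33828766  0.019     ]
beaker etc ok
```

Request:
apply_moves:
  commands:
    - [0,0,-0.08,0.021,0.042,0,100]
    - [0,0,-0.16,0.042,0.084,0,100]
    - [0,0,-0.24,0.063,0.126,0,100]
    - [0,0,-0.32,0.084,0.168,0,100]
    - [0,0,-0.4,0.105,0.21,0,100]

```text
time: 2.6
tool_pos: [0.3261, -0.2922, 0.2057]
ee_rot: [3.141, -0.001, 0.009]
wrist_force: [0.8, -0.3, -0.0]
width: 0.0937
finger_force: 0.0
```

Request:
apply_moves:
  commands:
    - [0,0,-0.08,0.021,0.042,0,100]
    - [0,0,-0.16,0.042,0.084,0,100]
    - [0,0,-0.24,0.063,0.126,0,100]
    - [0,0,-0.32,0.084,0.168,0,100]
    - [0,0,-0.4,0.105,0.21,0,100]

```text
time: 3.1
tool_pos: [0.4312, -0.082, 0.2059]
ee_rot: [3.142, -0.001, -0.391]
wrist_force: [1.0, -1.3, -0.6]
width: 0.0938
finger_force: 0.0
```

Request:
apply_moves:
  commands:
    - [0,0,0,0.021,0.043,0,80]
    - [0,0,0,0.042,0.086,0,70]
    - [0,0,0,0.063,0.129,0,70]
    - [0,0,0,0.084,0.172,0,70]
    - [0,0,0,0.103,0.215,0,70]

```text
time: 3.6
tool_pos: [0.5343, 0.1332, 0.2056]
ee_rot: [-3.142, -0.001, -0.387]
wrist_force: [0.7, -0.3, 0.1]
width: 0.0661
finger_force: 0.0
```

Request:
apply_moves:
  commands:
    - [0,0,0,0,-0.002,-0.04,60]
    - [0,0,0,0,-0.002,-0.08,60]
    - [0,0,0,0,-0.002,-0.115,60]
    - [0,0,0,0,-0.002,-0.127,60]
    - [0,0,0,0,-0.002,-0.127,60]

```text
time: 4.1
tool_pos: [0.5322, 0.1289, 0.0765]
ee_rot: [3.139, 0.004, -0.387]
wrist_force: [0.9, -0.7, 0.5]
width: 0.0563
finger_force: 0.0
```

Request:
apply_moves:
  commands:
    - [0,0,0,0,0,0,30]
    - [0,0,0,0,0,0,15]
    - [0,0,0,0,0,0,5]
    - [0,0,0,0,0,0,5]
    - [0,0,0,0,0,0,5]

```text
time: 4.6
tool_pos: [0.5352, 0.1311, 0.08]
ee_rot: [-3.136, -0.002, -0.387]
wrist_force: [1.4, 2.2, 1.1]
width: 0.0214
finger_force: 30.0
```

Request:
apply_moves:
  commands:
    - [0,0,0,-0.0013,0.0047,0,5]
    - [0,0,0,-0.0022,0.0095,0,5]
    - [0,0,0,-0.0028,0.0144,0,5]
    - [0,0,0,-0.0031,0.0193,0,5]
    - [0,0,0,-0.003,0.0242,0,5]

```text
time: 5.1
tool_pos: [0.5324, 0.1533, 0.0799]
ee_rot: [-3.141, -0.005, -0.387]
wrist_force: [4.8, -1.5, 3.7]
width: 0.0217
finger_force: 30.0
```

Request:
apply_moves:
  commands:
    - [0,0,0,0.0009,0.0049,0,5]
    - [0,0,0,0.002,0.0097,0,5]
    - [0,0,0,0.0033,0.0145,0,5]
    - [0,0,0,0.0048,0.0192,0,5]
    - [0,0,0,0.0065,0.0238,0,5]

```text
time: 5.6
tool_pos: [0.5375, 0.1769, 0.0799]
ee_rot: [3.141, -0.002, -0.387]
wrist_force: [1.4, -2.3, 6.4]
width: 0.0211
finger_force: 30.0
```

Request:
apply_moves:
  commands:
    - [0,0,0,0.0009,0.0019,0.0005,5]
    - [0,0,0,0.0018,0.0038,0.001,5]
    - [0,0,0,0.0027,0.0057,0.001,5]
    - [0,0,0,0.0037,0.0075,0.001,5]
    - [0,0,0,0.0048,0.0093,0.001,5]

```text
time: 6.1
tool_pos: [0.542, 0.1861, 0.0799]
ee_rot: [3.141, -0.0, -0.387]
wrist_force: [1.7, -3.4, 5.1]
width: 0.0211
finger_force: 30.0
```

Request:
apply_moves:
  commands:
    - [0,0,0,0.0007,0.0011,0.0005,5]
    - [0,0,0,0.0014,0.0021,0.0005,5]
    - [0,0,0,0.0021,0.0032,0.001,5]
    - [0,0,0,0.0028,0.0042,0.001,5]
    - [0,0,0,0.0036,0.0052,0.001,5]

```text
time: 6.6
tool_pos: [0.5453, 0.1913, 0.08]
ee_rot: [3.14, 0.001, -0.387]
wrist_force: [1.6, -4.2, 3.1]
width: 0.0212
finger_force: 30.0
```

Request:
apply_moves:
  commands:
    - [0,0,0,0.0006,0.0008,0,5]
    - [0,0,0,0.0012,0.0016,0,5]
    - [0,0,0,0.0018,0.0024,0,5]
    - [0,0,0,0.0024,0.0031,0,5]
    - [0,0,0,0.0026,0.0033,0,5]

```text
time: 7.1
tool_pos: [0.5478, 0.1947, 0.08]
ee_rot: [3.14, 0.001, -0.387]
wrist_force: [2.4, -4.3, 1.9]
width: 0.0213
finger_force: 30.0
```

Request:
apply_moves:
  commands:
    - [0,0,0,0.0006,0.0007,0,5]
    - [0,0,0,0.0012,0.0014,0,5]
    - [0,0,0,0.0018,0.0022,0,5]
    - [0,0,0,0.0024,0.0028,0,5]
    - [0,0,0,0.0026,0.003,0,5]

```text
time: 7.6
tool_pos: [0.5503, 0.1976, 0.08]
ee_rot: [3.14, 0.001, -0.387]
wrist_force: [1.6, -5.2, 2.6]
width: 0.0214
finger_force: 30.0
```

Request:
apply_moves:
  commands:
    - [0,0,0,0.0007,0.0006,0,5]
    - [0,0,0,0.0014,0.0012,0,5]
    - [0,0,0,0.0021,0.0018,0,5]
    - [0,0,0,0.0028,0.0024,0,5]
    - [0,0,0,0.003,0.0026,0,5]

```text
time: 8.1
tool_pos: [0.5533, 0.2007, 0.08]
ee_rot: [3.141, 0.001, -0.387]
wrist_force: [0.6, -4.3, 1.6]
width: 0.021
finger_force: 30.0
```

Request:
apply_moves:
  commands:
    - [0,0,0,0.0007,0.0006,0,5]
    - [0,0,0,0.0014,0.0012,0,5]
    - [0,0,0,0.0021,0.0018,0,5]
    - [0,0,0,0.0028,0.0024,0,5]
    - [0,0,0,0.003,0.0026,0,5]

```text
time: 8.6
tool_pos: [0.5563, 0.2034, 0.0801]
ee_rot: [3.141, 0.001, -0.387]
wrist_force: [-0.1, -3.2, 0.6]
width: 0.0209
finger_force: 30.0
```

Request:
apply_moves:
  commands:
    - [0,0,0,0.0007,0.0006,0,5]
    - [0,0,0,0.0014,0.0012,0,5]
    - [0,0,0,0.0021,0.0018,0,5]
    - [0,0,0,0.0028,0.0024,0,5]
    - [0,0,0,0.003,0.0025,0,5]

```text
time: 9.1
tool_pos: [0.5586, 0.2053, 0.0801]
ee_rot: [3.139, 0.002, -0.387]
wrist_force: [-3.6, -4.0, 0.9]
width: 0.0212
finger_force: 30.0
```

Request:
apply_moves:
  commands:
    - [0,0,0,0.0003,0.0003,0,5]
    - [0,0,0,0.0006,0.0005,0,5]
    - [0,0,0,0.0009,0.0007,0,5]
    - [0,0,0,0.0009,0.0007,0,5]
    - [0,0,0,0.0009,0.0007,0,5]

```text
time: 9.6
tool_pos: [0.5588, 0.2054, 0.0801]
ee_rot: [3.138, 0.003, -0.387]
wrist_force: [-5.3, -5.8, 1.9]
width: 0.0211
finger_force: 30.0
```

Request:
apply_moves:
  commands:
    - [0,0,0,0.0003,0.0002,0,5]
    - [0,0,0,0.0004,0.0003,0,5]
    - [0,0,0,0.0004,0.0003,0,5]
    - [0,0,0,0.0004,0.0003,0,5]
    - [0,0,0,0.0004,0.0003,0,5]

```text
time: 10.1
tool_pos: [0.5589, 0.2054, 0.0801]
ee_rot: [3.137, 0.004, -0.387]
wrist_force: [-6.3, -5.6, 2.9]
width: 0.0212
finger_force: 30.0
```

Request:
apply_moves:
  commands:
    - [0,0,0,0,0,0,20]
    - [0,0,0,0,0,0,35]
    - [0,0,0,0,0,0,50]
    - [0,0,0,0,0,0,60]
    - [0,0,0,0,0,0,60]

```text
time: 10.6
tool_pos: [0.5615, 0.2075, 0.0809]
ee_rot: [-3.14, -0.001, -0.387]
wrist_force: [0.0, -0.3, -0.3]
width: 0.0497
finger_force: 0.0
```

Request:
apply_moves:
  commands:
    - [0,0,0,0,0,0.03,60]
    - [0,0,0,0,0,0.07,60]
    - [0,0,0,0,0,0.11,60]
    - [0,0,0,0,0,0.15,60]
    - [0,0,0,-0.01,-0.03,0.18,70]

```text
time: 11.1
tool_pos: [0.552, 0.1793, 0.2633]
ee_rot: [-3.138, -0.003, -0.383]
wrist_force: [0.5, -0.5, -0.1]
width: 0.0615
finger_force: 0.0
```

Request:
apply_moves:
  commands:
    - [0,0,0.1,-0.003,-0.05,0,100]
    - [0,0,0.2,-0.006,-0.098,0,100]
    - [0,0,0.3,-0.009,-0.146,0,100]
    - [0,0,0.4,-0.012,-0.194,0,100]
    - [0,0,0.5,-0.015,-0.24,0,100]

```text
time: 11.6
tool_pos: [0.536, -0.0649, 0.261]
ee_rot: [3.142, -0.002, 0.117]
wrist_force: [1.0, 0.1, 0.3]
width: 0.0937
finger_force: 0.0
```

Request:
apply_moves:
  commands:
    - [0,0,0.08,-0.006,-0.045,0,100]
    - [0,0,0.14,-0.012,-0.09,0,100]
    - [0,0,0.19,-0.018,-0.13,0,100]
    - [0,0,0.233,-0.024,-0.16,0,100]
    - [0,0,0.233,-0.03,-0.18,0,100]

```text
time: 12.1
tool_pos: [0.5059, -0.2455, 0.2605]
ee_rot: [3.141, -0.001, 0.345]
wrist_force: [0.2, -0.0, -0.4]
width: 0.0942
finger_force: 0.0
```

```bash
python3 - <<'E'
from h import *
S={n:snapshot(n) for n in("top","side")}
save(S["top"],"t3.png",(235,185,425,285),4.2)
a=cv2.resize(S["side"]["pixels"][200:360,260:350,::-1],None,fx=3.7,fy=3.7,interpolation=2)
b=cv2.resize(S["side"]["pixels"][60:200,300:420,::-1],None,fx=3,fy=3,interpolation=2)
im=np.zeros((600,720,3),np.uint8); im[:a.shape[0],:a.shape[1]]=a; im[:b.shape[0],350:350+b.shape[1]]=b
cv2.imwrite("pics/s3.png",im)
for n in S:
  r=place_of(n,"wand_grip"); print(n,[(x["score"],x["pixel"],atz(S[n],x["pixel"],.163)) for x in r])
print(get_obs()["tool_pos"],get_obs()["joint_positions"])
E
```

```text
top [(0.17, [230.1, 257.1], array([0.553499  , 0.19649919, 0.163     ]))]
side [(0.91, [352.2, 134.3], array([ 0.51342976, -0.33917887,  0.163     ]))]
[ 0.50634965 -0.24297764  0.26062394] [-5.49009233e-01  1.09177017e-01  1.23861028e+00  1.06600938e-03
  1.79347472e+00  6.76620187e-01]
```

View pics/t3.png

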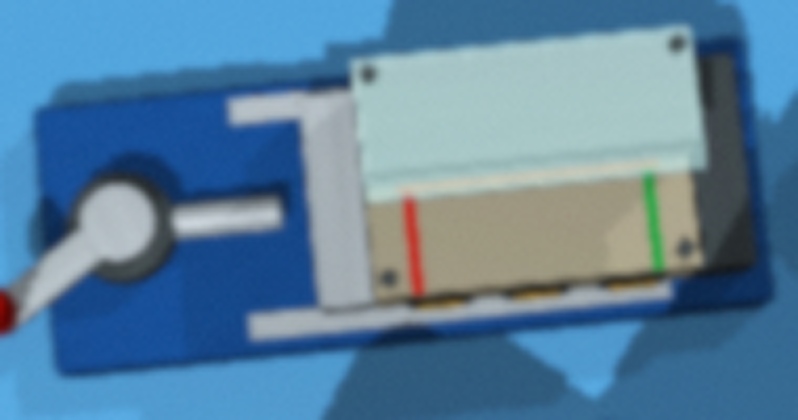

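View pics/s3.png

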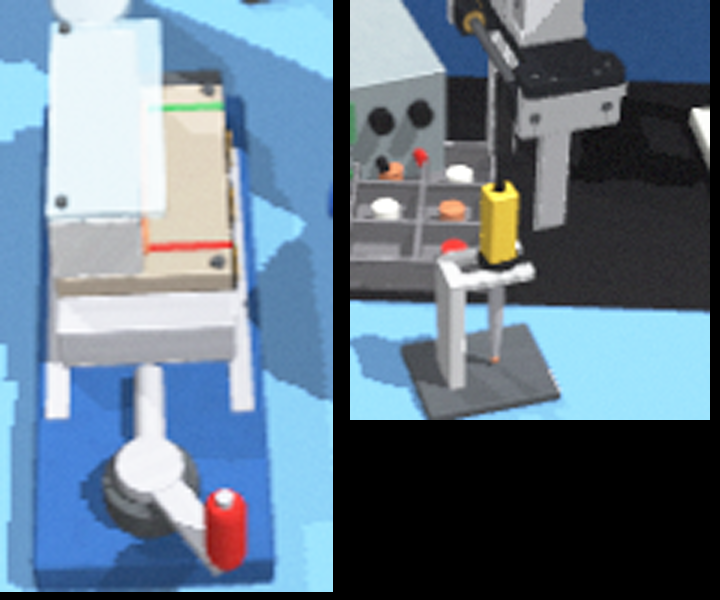

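```bash
python3 - <<'E'
from fit import *
S={n:snapshot(n) for n in("top","side")}
t=[((375,304),(-.05,.075,.08)),((700,267),(-.05,-.075,.08)),((418,294),(-.05,.055,.08)),((659,269),(-.05,-.055,.08)),((706,167),(-.014,-.075,.136)),((368,198),(-.014,.075,.136))]
d=[((232,271),(-.05,.075,.08)),((221,86),(-.05,-.075,.08)),((230,244),(-.05,.055,.08)),((222,106),(-.05,-.055,.08))]
ot=[("top",T(*p),l) for p,l in t]; od=[("side",D(*p),l) for p,l in d]
for o in(ot,od,ot+od):
    p,r=fit(S,o,[.61,-.03,.1]); print("housing",np.round(p,4)); 
print(np.round(r,1).tolist())
Rz=lambda y,x:np.array([p[0]-np.sin(p[2])*y+np.cos(p[2])*x,p[1]+np.cos(p[2])*y+np.sin(p[2])*x])
print("red",Rz(.055,0),"green",Rz(-.055,0))
b=lambda x,y:np.array([300+(x-350)/3,60+y/3])-.3
for px,z in(((501,188),.195),((500,223),.163),((495,358),.019)): print(z,atz(S["side"],b(*px),z))
c=lambda x,y:np.array([470+(x-350)/2.4,235+(y-350)/2.4])-.3
for px in((512,443),): print("top",atz(S["top"],c(*px),.195))
E
```

```text
housing [ 0.6231 -0.0385  0.1046]
housing [ 0.6227 -0.0376  0.1046]
housing [ 0.623  -0.0383  0.1047]
[[-0.3, -1.2], [0.4, -0.4], [-0.1, 0.1], [-0.2, 0.2], [0.3, 0.3], [-0.9, 1.2], [-0.1, 0.1], [-0.1, -1.1], [-0.0, 0.0], [-0.0, -0.2]]
red [0.61721115 0.0163763 ] green [ 0.6287121  -0.09302082]
0.195 [ 0.5196881  -0.34247086  0.195     ]
0.163 [ 0.51952658 -0.33998781  0.163     ]
0.019 [ 0.51980506 -0.34105429  0.019     ]
top [ 0.5229892  -0.34291013  0.195     ]
```

Request:
apply_moves:
  commands:
    - [0,0,0,0.007,-0.045,0,100]
    - [0,0,0,0.0145,-0.085,0,100]
    - [0,0,0,0.0145,-0.098,0,100]
    - [0,0,0,0.0145,-0.098,0,100]
    - [0,0,0,0.0145,-0.098,-0.03,100]

```text
time: 12.9
tool_pos: [0.5228, -0.3412, 0.2357]
ee_rot: [3.134, -0.006, 0.347]
wrist_force: [0.2, 1.5, 0.6]
width: 0.0942
finger_force: 0.0
```

Request:
apply_moves:
  commands:
    - [0,0,0,0,0,-0.03,100]
    - [0,0,0,0,0,-0.06,100]
    - [0,0,0,0,0,-0.08,100]
    - [0,0,0,0,0,-0.082,80]
    - [0,0,0,0,0,-0.082,60]

```text
time: 13.4
tool_pos: [0.5209, -0.3397, 0.149]
ee_rot: [-3.141, -0.0, 0.348]
wrist_force: [-0.2, -0.5, 0.4]
width: 0.0813
finger_force: 0.0
```

Request:
apply_moves:
  commands:
    - [0,0,0,0,-0.0015,0,45]
    - [0,0,0,0,-0.0015,0,32]
    - [0,0,0,0,-0.0015,0,20]
    - [0,0,0,0,-0.0015,0,8]
    - [0,0,0,0,-0.0015,0,8]

```text
time: 13.9
tool_pos: [0.5206, -0.343, 0.1488]
ee_rot: [3.141, -0.0, 0.346]
wrist_force: [-0.2, -0.1, -0.6]
width: 0.0415
finger_force: 0.0
```

Request:
apply_moves:
  commands:
    - [0,0,0,0,0,0,8]
    - [0,0,0,0,0,0,8]
    - [0,0,0,0,0,0,8]
    - [0,0,0,0,0,0,8]
    - [0,0,0,0,0,0,8]

```text
time: 14.4
tool_pos: [0.5205, -0.343, 0.1485]
ee_rot: [3.141, 0.0, 0.346]
wrist_force: [0.7, -1.0, 0.5]
width: 0.024
finger_force: 29.6
```

Request:
apply_moves:
  commands:
    - [0,0,0,0,0,0.01,8]
    - [0,0,0,0,0,0.03,8]
    - [0,0,0,0,0,0.06,8]
    - [0,0,0,0,0,0.1,8]
    - [0,0,0,0,0,0.14,8]

```text
time: 14.9
tool_pos: [0.5202, -0.3423, 0.2898]
ee_rot: [-3.14, 0.0, 0.346]
wrist_force: [-0.0, -0.7, -1.1]
width: 0.0243
finger_force: 29.6
```

Request:
apply_moves:
  commands:
    - [0,0,-0.05,0,0.02,0.01,8]
    - [0,0,-0.1,-0.005,0.05,0.02,8]
    - [0,0,-0.15,-0.01,0.09,0.02,8]
    - [0,0,-0.2,-0.015,0.13,0.02,8]
    - [0,0,-0.241,-0.018,0.17,0.02,8]

```text
time: 15.4
tool_pos: [0.502, -0.1712, 0.3092]
ee_rot: [-3.141, -0.001, 0.103]
wrist_force: [0.8, -0.1, -0.6]
width: 0.0239
finger_force: 29.6
```

Request:
apply_moves:
  commands:
    - [0.0136,-0.129,0,-0.004,0.035,-0.005,8]
    - [0.0272,-0.2586,0,-0.008,0.07,-0.01,8]
    - [0.0407,-0.388,0,-0.012,0.105,-0.015,8]
    - [0.0543,-0.517,0,-0.016,0.14,-0.02,8]
    - [0.0679,-0.6464,0,-0.018,0.174,-0.02,8]

```text
time: 15.9
tool_pos: [0.4835, 0.0026, 0.2889]
ee_rot: [-3.141, -0.655, 0.104]
wrist_force: [0.4, 0.3, -1.0]
width: 0.0238
finger_force: 29.7
```

```bash
cat > tip.py <<'E'
from h import *
import sys
S={n:snapshot(n) for n in("top","side")}
o=get_obs(); R=Rn.from_euler("xyz",o["ee_rot"]).as_matrix(); tcp=np.array(o["tool_pos"])
pred=tcp+R@[0,0,.1295]; print("tcp",tcp,"rot",o["ee_rot"],"pred",pred)
P={}
for n in S:
    pp=proj(S[n],pred); r=place_of(n,"wand_tip"); print(n,"pred",pp,[(round(x["score"],2),np.round(x["pixel"],1)) for x in r])
    c=np.clip(pp.astype(int)-[30,35],0,[580,410]); im=cv2.resize(S[n]["pixels"][c[1]:c[1]+70,c[0]:c[0]+60,::-1],None,fx=6,fy=6,interpolation=2)
    q=((pp-c+.5)*6).astype(int); cv2.drawMarker(im,tuple(map(int,q)),(255,0,255),1,14,1); P[n]=(im,c); print(n,"crop",c)
cv2.imwrite("pics/"+sys.argv[1],np.hstack([P["top"][0],P["side"][0]]))
E
python3 tip.py tip1.png
```

```text
tcp [0.4787477  0.00532263 0.2822162 ] rot [-3.1369826  -0.64361689  0.10672839] pred [0.55595309 0.01419448 0.1786263 ]
top pred [332.66957971 255.16398526] [(0.84, array([333.1, 251.3]))]
top crop [302 220]
side pred [327.0358084  234.44865952] [(0.91, array([325.4, 237.8]))]
side crop [297 199]
```

View pics/tip1.png

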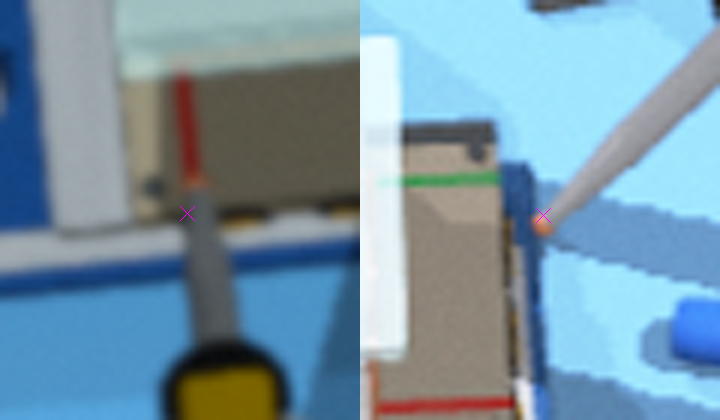

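```bash
cat > tm.py <<'E'
from h import *
S={n:snapshot(n) for n in("top","side")}
o=get_obs(); R=Rn.from_euler("xyz",o["ee_rot"]).as_matrix(); tcp=np.array(o["tool_pos"])
p={}
for n in S:
    f=proj(S[n],tcp+R@[0,0,.1295]); r=[x for x in place_of(n,"wand_tip") if np.linalg.norm(x["pixel"]-f)<12]
    im=S[n]["pixels"].astype(int); ys,xs=np.mgrid[0:480,0:640]
    m=(np.hypot(xs-f[0],ys-f[1])<9)&(im[...,0]-im[...,2]>70)&(im[...,0]>140)
    print(n,"pred",f.round(1),"net",r and r[0]["pixel"],"col",m.sum(),(xs[m].mean(),ys[m].mean()) if m.any() else None)
    if r:p[n]=r[0]["pixel"]
print("tcp",tcp.round(4),o["ee_rot"].round(3),o["wrist_force"].round(1))
if len(p)==2:
    x,e=tri(S["top"],p["top"],S["side"],p["side"]); print("tri",x.round(4),round(e,4),"tool frame",(R.T@(x-tcp)).round(4))
E
python3 tm.py; python3 - <<'E'
from h import *
S={n:snapshot(n) for n in("top","side")}
x,e=tri(S["top"],(334.4,250.2),S["side"],(327.1,236.5)); print(x,e); o=get_obs(); print(o["tool_pos"],o["ee_rot"],o["qvel"])
R=Rn.from_euler("xyz",o["ee_rot"]).as_matrix();print(R.T@(x-o["tool_pos"]))
E
```

```text
top pred [336.  250.2] net [336.1, 250.2] col 0 None
side pred [323.2 228.9] net [325.9, 231.2] col 3 (np.float64(323.3333333333333), np.float64(229.66666666666666))
tcp [0.4855 0.0005 0.2908] [ 3.14  -0.652  0.106] [ 1.7  0.4 -1.5]
tri [0.5613 0.0085 0.1822] 0.0058 tool frame [-0.0052 -0.0002  0.1326]
[0.56074309 0.0114734  0.17079575] 0.009619320067201599
[4.85695014e-01 2.01377610e-04 2.89592517e-01] [ 3.14100005 -0.64996547  0.10399766] [ 0.00211106 -0.00204104  0.01363357 -0.00034792 -0.00183593  0.0002375 ]
[-0.01153604 -0.00350359  0.14045138]
```

Request:
apply_moves:
  commands:
    - [0,0,0,0,0.001,-0.015,8]
    - [0,0,0,-0.0005,0.0022,-0.037,8]
    - [0,0,0,-0.0005,0.0022,-0.037,8]
    - [0,0,0,0.0085,0.0032,-0.049,8]
    - [0,0,0,0.0175,0.0042,-0.061,8]

```text
time: 16.9
tool_pos: [0.5035, 0.0047, 0.2294]
ee_rot: [3.14, -0.653, 0.105]
wrist_force: [0.6, -0.4, -2.2]
width: 0.0242
finger_force: 29.7
```

Request:
apply_moves:
  commands:
    - [0,0,0,0.008,0.0008,-0.0105,8]
    - [0,0,0,0.016,0.0017,-0.021,8]
    - [0,0,0,0.0242,0.0026,-0.0319,8]
    - [0,0,0,0.0242,0.0026,-0.0319,8]
    - [0,0,0,0.0242,0.0026,-0.0319,8]

```text
time: 17.4
tool_pos: [0.5268, 0.0077, 0.1964]
ee_rot: [3.141, -0.65, 0.105]
wrist_force: [0.3, -1.1, -0.0]
width: 0.0241
finger_force: 29.7
```

```bash
python3 tm.py; python3 tip.py tip2.png
```

```text
top pred [331.7 234.2] net [329.0, 234.8] col 0 None
side pred [303.5 262.1] net [303.7, 264.2] col 40 (np.float64(303.575), np.float64(265.2))
tcp [0.5268 0.0077 0.1972] [ 3.141 -0.652  0.105] [ 0.2 -0.5 -0.7]
tri [0.604  0.0209 0.0936] 0.0004 tool frame [-0.0007 -0.0052  0.1297]
tcp [0.5263891  0.00783156 0.19655178] rot [ 3.14082684 -0.65128733  0.1049875 ] pred [0.60447151 0.01595977 0.09355993]
top pred [331.60847757 234.45217473] [(0.58, array([328.4, 233.6]))]
top crop [301 199]
side pred [303.7775828  262.41613928] [(0.82, array([304.7, 263.7]))]
side crop [273 227]
```

View pics/tip2.png

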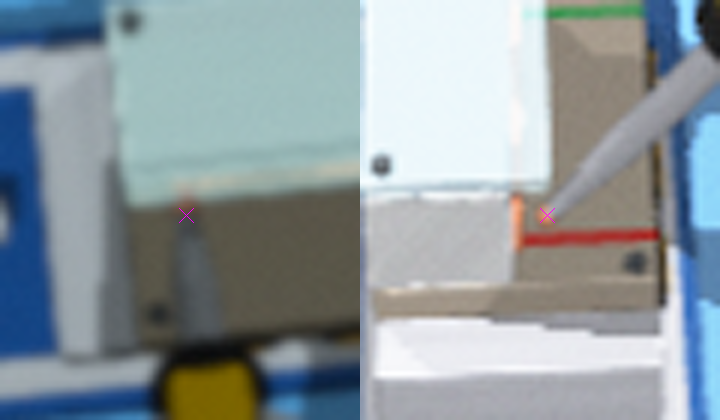

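```bash
python3 - <<'E'
from h import *
s=snapshot("side"); t=snapshot("top")
print(proj(s,[.6172,.0164,.08]), "obs ~299.3,266.8"); print(proj(s,[.6287,-.0930,.08]),"green; top:",proj(t,[.6172,.0164,.08]),proj(t,[.6287,-.093,.08]))
im=s["pixels"][180:300,270:330,::-1]; im=cv2.resize(im,None,fx=5,fy=5,interpolation=2)
o=get_obs();print(o["tool_pos"],o["wrist_force"])
R=Rn.from_euler("xyz",o["ee_rot"]).as_matrix(); p=o["tool_pos"]+R@[0,0,.1295]; print(p,proj(s,p))
b=s["pixels"].astype(int); print(b[258:268,300:309].tolist())
E
```

```text
[297.95363605 266.52602958] obs ~299.3,266.8
[297.25413989 228.91505924] green; top: [331.37831937 228.86974917] [388.3569342  223.14114248]
[0.52621458 0.00796648 0.19586863] [-0.02792518  0.24307139 -1.67325127]
[0.60419511 0.01613125 0.09280252] [303.91641938 262.72028227]
[[[182, 190, 190], [191, 204, 202], [186, 202, 203], [177, 189, 189], [152, 152, 149], [140, 133, 121], [140, 137, 133], [148, 149, 155], [163, 162, 170]], [[151, 141, 132], [158, 156, 146], [152, 151, 142], [150, 147, 138], [144, 138, 127], [140, 135, 128], [147, 147, 150], [160, 160, 168], [164, 164, 173]], [[141, 121, 107], [142, 134, 121], [140, 130, 118], [143, 136, 120], [139, 134, 127], [143, 144, 145], [159, 160, 167], [162, 163, 170], [156, 156, 162]], [[166, 136, 115], [144, 135, 122], [133, 123, 112], [162, 132, 115], [173, 152, 142], [158, 159, 166], [163, 164, 172], [154, 155, 162], [135, 134, 137]], [[202, 152, 124], [140, 133, 119], [152, 127, 108], [191, 142, 119], [188, 160, 155], [154, 155, 162], [141, 143, 150], [139, 136, 139], [134, 130, 121]], [[198, 148, 120], [144, 134, 122], [151, 122, 104], [207, 136, 103], [214, 148, 121], [155, 129, 122], [140, 131, 122], [139, 133, 121], [140, 133, 120]], [[199, 149, 121], [141, 134, 120], [141, 126, 113], [158, 114, 91], [181, 117, 87], [161, 118, 96], [139, 127, 115], [141, 134, 121], [140, 132, 119]], [[160, 117, 98], [148, 117, 107], [145, 112, 102], [147, 109, 95], [154, 109, 96], [153, 100, 89], [151, 95, 85], [153, 98, 91], [155, 102, 90]], [[157, 74, 59], [163, 63, 59], [161, 59, 53], [164, 62, 56], [163, 61, 56], [164, 59, 55], [161, 49, 46], [163, 52, 48], [165, 52, 50]], [[202, 93, 70], [165, 52, 47], [160, 58, 53], [163, 61, 54], [160, 57, 53], [161, 59, 54], [159, 71, 64], [159, 79, 74], [158, 79, 71]]]
```

Request:
apply_moves:
  commands:
    - [0,0,0,0.002,0.0006,-0.002,8]
    - [0,0,0,0.004,0.0012,-0.004,8]
    - [0,0,0,0.0055,0.0018,-0.006,8]
    - [0,0,0,0.006,0.0018,-0.0065,8]
    - [0,0,0,0.006,0.0018,-0.0065,8]

```text
time: 18.4
tool_pos: [0.5322, 0.0099, 0.1887]
ee_rot: [-3.142, -0.649, 0.105]
wrist_force: [0.8, 0.7, -1.3]
width: 0.0239
finger_force: 29.7
```

```bash
cat > ck.py <<'E'
from h import *
H=np.array([.623,-.0383]);a=.1047
for _ in range(3):
    s=snapshot("side"); o=get_obs(); R=Rn.from_euler("xyz",o["ee_rot"]).as_matrix(); p=o["tool_pos"]+R@[0,0,.1295]
    d=p[:2]-H; print("tip housing mm",np.round(1e3*np.array([np.cos(a)*d[0]+np.sin(a)*d[1],-np.sin(a)*d[0]+np.cos(a)*d[1],p[2]-.08]),1),o["wrist_force"].round(1),o["tool_pos"].round(4))
f=proj(s,p); print(f); b=s["pixels"].astype(int); c=(f+.5).astype(int)
w=b[c[1]-6:c[1]+7,c[0]-8:c[0]+6]; print(c[0]-8,c[1]-6); print(w[...,0]-w[...,2])
E
python3 ck.py
```

```text
tip housing mm [-6.9 57.4  5.8] [-0.  -0.3 -1.5] [0.5322 0.0098 0.1889]
tip housing mm [-6.8 57.3  6. ] [-0.5  0.2 -1.1] [0.5323 0.0098 0.1891]
tip housing mm [-6.8 57.3  6.1] [ 0.2  0.  -1.7] [0.5323 0.0098 0.1892]
[301.07292255 265.34825657]
293 259
[[ -6  -7  -7  -5  -6  33  51  20  11   9  12  15   3  -7]
 [ -4  -3  -3  -3  -5  45  73  34  23  20  19   3  -5  -4]
 [ -5  -4  -4  -6  -3  36  72  33  21  21  11  -4 -11  -8]
 [ -5  -3  -5  -4  -4  65 113  41  23  13  -1  -8  -9  -8]
 [ -4  -4  -4  -4  -3  68 117  41  17   2  -6  -7  -8   0]
 [ -3   1  -3  -3  -4  54 105  91  52  -7  -8  -7  -1  13]
 [ -3  -3  -3  -3  -4  51 104 119  69  -7  -7   7  45  63]
 [ -4  -3  -3  -2  -3  32  81 108  93  43  58  93 113 117]
 [ -4  -3  -3  -2  -2  43  96 101  90  65  85 110 106  98]
 [ -4  -3  -2  -4  -3  32  75  49  31  27  32  35  34  33]
 [ -5  -4  -4  -4  -2   7  28  26  22  21  19  21  22  21]
 [ -5  -1  -4  -3  -3   5  20  21  22  21  24  20  24  21]
 [ -1  -3  -3  -3  -2   3  19  20  20  22  22  21  21  20]]
```

Request:
apply_moves:
  commands:
    - [0,0,0,0,-0.0013,0,8]
    - [0,0,0,0,-0.0037,0,8]
    - [0,0,0,0.0002,-0.0064,0,8]
    - [0,0,0,0.0005,-0.0092,0,8]
    - [0,0,0,0.0008,-0.012,0,8]

```text
time: 19.05
tool_pos: [0.5331, -0.0026, 0.1892]
ee_rot: [3.141, -0.65, 0.105]
wrist_force: [-0.3, 0.3, -2.5]
width: 0.0241
finger_force: 29.7
```

Request:
apply_moves:
  commands:
    - [0,0,0,0.0003,-0.0028,0,8]
    - [0,0,0,0.0006,-0.0056,0,8]
    - [0,0,0,0.0009,-0.0084,0,8]
    - [0,0,0,0.0012,-0.0112,0,8]
    - [0,0,0,0.0015,-0.014,0,8]

```text
time: 19.55
tool_pos: [0.5346, -0.0165, 0.1891]
ee_rot: [3.141, -0.65, 0.105]
wrist_force: [-0.4, -0.0, -1.0]
width: 0.0239
finger_force: 29.7
```

Request:
apply_moves:
  commands:
    - [0,0,0,0.0003,-0.0028,0,8]
    - [0,0,0,0.0006,-0.0056,0,8]
    - [0,0,0,0.0009,-0.0084,0,8]
    - [0,0,0,0.0012,-0.0112,0,8]
    - [0,0,0,0.0015,-0.014,0,8]

```text
time: 20.05
tool_pos: [0.5361, -0.0305, 0.1891]
ee_rot: [3.141, -0.65, 0.105]
wrist_force: [0.4, 0.2, -1.3]
width: 0.0239
finger_force: 29.7
```

```bash
python3 ck.py
```

```text
tip housing mm [-7.2 16.4  6. ] [ 0.4 -0.  -1.8] [ 0.5362 -0.0308  0.1891]
tip housing mm [-7.3 16.7  6. ] [-0.3 -0.1 -1.4] [ 0.5361 -0.0306  0.1891]
tip housing mm [-7.3 16.9  6. ] [ 1.   0.3 -1.4] [ 0.5361 -0.0304  0.1891]
[300.95106222 250.94938302]
293 245
[[-14 -14 -14 -13 -13  -7  -8 -15 -15 -15 -15 -18  -3  -9]
 [-15 -13 -13 -12 -12  -7  -8 -14 -15 -14 -17 -24  -9  -7]
 [-13 -15 -14 -14 -12  -1  -1 -15 -15 -16 -15 -17  -8  -9]
 [-14 -14 -14 -14 -12  -1   0 -14 -17 -17 -13 -18  -6  -4]
 [-15 -14 -15 -13 -15   0   0 -14 -15 -15 -13 -21  -1  10]
 [-14 -13 -14 -13 -15   0   2  -7 -11 -16 -14 -17  13  19]
 [-15 -15 -13 -13 -19  -2   4   0  -1 -10 -16 -14  20  20]
 [-15 -15 -13 -15 -21  -1   3  -2   0  -9 -14 -15  21  19]
 [-14 -14 -14 -15 -17   0   2 -12 -12 -13 -15 -14  20  21]
 [-14 -14 -13 -14 -19  -1   2 -13 -15 -15 -14 -15  18  23]
 [-14 -15 -14 -15 -20  -8  -4 -14 -14 -15 -14 -16  18  21]
 [-10 -11 -11 -11 -16  -8  -4 -12 -16 -17 -17 -11  20  20]
 [-25 -24 -25 -25 -26  -7   3 -12 -20 -17 -18  -6  17  22]]
```

Request:
apply_moves:
  commands:
    - [0,0,0,0.0002,-0.0015,0,8]
    - [0,0,0,0.0004,-0.0042,0,8]
    - [0,0,0,0.0007,-0.007,0,8]
    - [0,0,0,0.001,-0.0098,0,8]
    - [0,0,0,0.0013,-0.0126,0,8]

```text
time: 20.7
tool_pos: [0.5374, -0.0431, 0.1891]
ee_rot: [3.141, -0.65, 0.105]
wrist_force: [-0.2, -0.4, -1.9]
width: 0.0241
finger_force: 29.7
```

Request:
apply_moves:
  commands:
    - [0,0,0,0.0003,-0.0028,0,8]
    - [0,0,0,0.0006,-0.0056,0,8]
    - [0,0,0,0.0009,-0.0084,0,8]
    - [0,0,0,0.0012,-0.0112,0,8]
    - [0,0,0,0.0015,-0.014,0,8]

```text
time: 21.2
tool_pos: [0.5389, -0.0571, 0.1891]
ee_rot: [3.141, -0.65, 0.105]
wrist_force: [0.8, -0.4, -1.9]
width: 0.024
finger_force: 29.7
```

Request:
apply_moves:
  commands:
    - [0,0,0,0.0003,-0.0028,0,8]
    - [0,0,0,0.0006,-0.0056,0,8]
    - [0,0,0,0.0009,-0.0084,0,8]
    - [0,0,0,0.0012,-0.0112,0,8]
    - [0,0,0,0.0015,-0.014,0,8]

```text
time: 21.7
tool_pos: [0.5404, -0.0711, 0.1891]
ee_rot: [3.141, -0.65, 0.105]
wrist_force: [-0.6, -0.5, -1.6]
width: 0.0243
finger_force: 29.7
```

Request:
apply_moves:
  commands:
    - [0,0,0,0.0003,-0.0028,0,8]
    - [0,0,0,0.0006,-0.0056,0,8]
    - [0,0,0,0.0009,-0.0084,0,8]
    - [0,0,0,0.0012,-0.0112,0,8]
    - [0,0,0,0.0015,-0.014,0,8]

```text
time: 22.2
tool_pos: [0.5419, -0.0851, 0.1891]
ee_rot: [3.141, -0.65, 0.105]
wrist_force: [0.8, 0.5, -2.2]
width: 0.024
finger_force: 29.7
```

Request:
apply_moves:
  commands:
    - [0,0,0,0.0003,-0.0028,0,8]
    - [0,0,0,0.0006,-0.0056,0,8]
    - [0,0,0,0.0009,-0.0084,0,8]
    - [0,0,0,0.0012,-0.0112,0,8]
    - [0,0,0,0.0015,-0.014,0,8]

```text
time: 22.7
tool_pos: [0.5434, -0.0991, 0.1891]
ee_rot: [3.141, -0.65, 0.105]
wrist_force: [0.5, 1.1, -1.4]
width: 0.0241
finger_force: 29.7
```

```bash
python3 ck.py
```

```text
tip housing mm [ -7.1 -52.6   6. ] [-0.1 -0.8 -1.3] [ 0.5435 -0.0995  0.1891]
tip housing mm [ -7.2 -52.3   6. ] [-0.9 -0.1 -1.2] [ 0.5434 -0.0992  0.1891]
tip housing mm [ -7.2 -52.1   6. ] [-0.1  0.6 -1.3] [ 0.5434 -0.099   0.1891]
[300.35484275 227.84466475]
292 222
[[-15 -15 -15 -14 -14 -21 -27 -31 -29 -31 -29 -34  -8  -7]
 [-15 -14 -14 -14 -15 -18 -21 -21 -22 -19 -22 -30  -9 -10]
 [-14 -14 -14 -14 -14 -16 -17 -15 -15 -15 -17 -27  -6  -6]
 [-15 -15 -15 -15 -15 -17 -17 -14 -14 -17 -16 -26  -8  -3]
 [-15 -15 -14 -15 -14 -14 -13 -15 -17 -16 -17 -27   0  13]
 [-15 -15 -14 -14 -14 -11 -10  -2  -4 -14 -18 -24   9  24]
 [-14 -14 -14 -14 -14 -11  -1   3   1  -6 -20 -31  -6  -2]
 [-15 -15 -14 -15 -14 -11  -3  -5  -5  -9 -23 -38 -24 -20]
 [-16 -14 -14 -13 -14  -9  -4 -10 -17 -16 -17 -23   7  18]
 [-16 -14 -15 -13 -15 -10  -4  -9 -16 -14 -15 -17  12  21]
 [-15 -15 -15 -15 -14 -12  -6  -8 -16 -14 -15 -16   9  21]
 [-15 -14 -15 -15 -14 -13  -7  -9 -16 -15 -15 -18  10  22]
 [-14 -14 -15 -15 -15 -12  -7  -9 -15 -16 -15 -17   9  21]]
```

Request:
apply_moves:
  commands:
    - [0,0,0,0.0001,-0.0015,0,8]
    - [0,0,0,0.0003,-0.0037,0,8]
    - [0,0,0,0.0005,-0.0057,0,8]
    - [0,0,0,0.0005,-0.006,0,8]
    - [0,0,0,0.0005,-0.006,0,8]

```text
time: 23.35
tool_pos: [0.5438, -0.1049, 0.1891]
ee_rot: [3.141, -0.65, 0.105]
wrist_force: [-0.4, -0.5, -1.4]
width: 0.0241
finger_force: 29.7
```

Request:
apply_moves:
  commands:
    - [0,0,0,-0.003,-0.0003,0.004,8]
    - [0,0,0,-0.012,-0.0013,0.016,8]
    - [0,0,0,-0.024,-0.0025,0.032,8]
    - [0,0,0,-0.039,-0.0041,0.052,8]
    - [0,0,0,-0.054,-0.0057,0.072,8]

```text
time: 23.85
tool_pos: [0.4891, -0.1103, 0.262]
ee_rot: [3.141, -0.65, 0.105]
wrist_force: [0.9, -1.0, -0.8]
width: 0.024
finger_force: 29.7
```

Request:
apply_moves:
  commands:
    - [-0.0136,0.129,0,0,-0.01,0.03,8]
    - [-0.0272,0.2586,0,0,-0.03,0.05,8]
    - [-0.0407,0.388,0,0.004,-0.06,0.05,8]
    - [-0.0543,0.517,0,0.008,-0.09,0.05,8]
    - [-0.0679,0.6464,0,0.012,-0.12,0.05,8]

```text
time: 24.35
tool_pos: [0.5025, -0.2317, 0.3133]
ee_rot: [3.139, 0.001, 0.105]
wrist_force: [0.3, -0.9, -0.5]
width: 0.0236
finger_force: 29.9
```

Request:
apply_moves:
  commands:
    - [0,0,0.06,0.005,-0.03,0,8]
    - [0,0,0.12,0.01,-0.06,0,8]
    - [0,0,0.18,0.015,-0.085,0,8]
    - [0,0,0.241,0.018,-0.105,0,8]
    - [0,0,0.241,0.0195,-0.112,0,8]

```text
time: 24.85
tool_pos: [0.5215, -0.3444, 0.3104]
ee_rot: [-3.141, 0.0, 0.344]
wrist_force: [0.3, 0.4, -1.3]
width: 0.024
finger_force: 29.9
```

Request:
apply_moves:
  commands:
    - [0,0,0,0,0,0,8]
    - [0,0,0,0,0,0,8]
    - [0,0,0,0,0,0,8]
    - [0,0,0,0,0,0,8]
    - [0,0,0,0,0,0,8]

```text
time: 25.35
tool_pos: [0.5214, -0.3418, 0.3116]
ee_rot: [3.141, -0.0, 0.346]
wrist_force: [-1.4, 0.6, -1.8]
width: 0.0238
finger_force: 29.9
```

```bash
python3 tm.py; python3 -c "
from h import *
for i in range(4): snapshot('top'); o=get_obs(); print(o['tool_pos'],o['ee_rot'])"
```

```text
top pred [534.4 274.9] net [] col 0 None
side pred [349.2 127. ] net [347.5, 128.5] col 4 (np.float64(349.5), np.float64(128.0))
tcp [ 0.5214 -0.3421  0.3114] [ 3.141 -0.     0.346] [-0.6  0.1 -1.3]
[ 0.52136283 -0.34236987  0.31118456] [ 3.14140612e+00 -7.28311414e-05  3.45917093e-01]
[ 0.52133547 -0.34243848  0.3110826 ] [3.14156205e+00 5.91450161e-05 3.45838397e-01]
[ 0.52134118 -0.3424966   0.31107015] [3.14157346e+00 2.86652421e-05 3.45781893e-01]
[ 0.52135244 -0.34252747  0.31104362] [3.14159036e+00 4.54800767e-05 3.45758528e-01]
```

Request:
apply_moves:
  commands:
    - [0,0,0,-0.0008,-0.0004,-0.02,8]
    - [0,0,0,-0.0008,-0.0004,-0.05,8]
    - [0,0,0,-0.0008,-0.0004,-0.08,8]
    - [0,0,0,-0.0008,-0.0004,-0.11,8]
    - [0,0,0,-0.0008,-0.0004,-0.135,8]

```text
time: 26.25
tool_pos: [0.52, -0.3426, 0.174]
ee_rot: [-3.14, 0.001, 0.346]
wrist_force: [0.0, 0.3, -1.1]
width: 0.0239
finger_force: 29.9
```

Request:
apply_moves:
  commands:
    - [0,0,0,0,0,-0.012,8]
    - [0,0,0,0,0,-0.02,8]
    - [0,0,0,0,0,-0.024,8]
    - [0,0,0,0,0,-0.026,8]
    - [0,0,0,0,0,-0.026,8]

```text
time: 26.75
tool_pos: [0.521, -0.3433, 0.1512]
ee_rot: [3.14, -0.001, 0.346]
wrist_force: [-0.1, -0.9, -1.0]
width: 0.024
finger_force: 29.9
```

Still ~2 mm above the prongs; lower gently to contact.

Request:
apply_moves:
  commands:
    - [0,0,0,0,0,-0.0005,8]
    - [0,0,0,0,0,-0.001,8]
    - [0,0,0,0,0,-0.0015,8]
    - [0,0,0,0,0,-0.0015,8]
    - [0,0,0,0,0,-0.0015,8]

```text
time: 27.25
tool_pos: [0.5205, -0.3429, 0.1486]
ee_rot: [3.141, -0.0, 0.346]
wrist_force: [-0.3, -0.6, -2.3]
width: 0.0239
finger_force: 29.9
```

Request:
apply_moves:
  commands:
    - [0,0,0,0,0,-0.0003,8]
    - [0,0,0,0,0,-0.0006,8]
    - [0,0,0,0,0,-0.0008,8]
    - [0,0,0,0,0,-0.0008,8]
    - [0,0,0,0,0,-0.0008,8]

```text
time: 27.75
tool_pos: [0.5206, -0.343, 0.1484]
ee_rot: [3.141, -0.0, 0.346]
wrist_force: [-0.9, 0.1, 2.9]
width: 0.0241
finger_force: 29.9
```

Contact (force turned upward): seated. Release.

Request:
apply_moves:
  commands:
    - [0,0,0,0,0,0,30]
    - [0,0,0,0,0,0,50]
    - [0,0,0,0,0,0,80]
    - [0,0,0,0,0,0,100]
    - [0,0,0,0,0,0,100]

```text
time: 28.25
tool_pos: [0.5205, -0.3429, 0.1476]
ee_rot: [-3.142, 0.0, 0.346]
wrist_force: [0.2, 0.2, 0.4]
width: 0.057
finger_force: 0.0
```

Request:
apply_moves:
  commands:
    - [0,0,0,0,0,0,100]
    - [0,0,0,0,0,0,100]
    - [0,0,0,0,0,0.02,100]
    - [0,0,0,0,0,0.06,100]
    - [0,0,0,0,0,0.1,100]

```text
time: 28.75
tool_pos: [0.52, -0.3425, 0.2478]
ee_rot: [-3.139, 0.001, 0.346]
wrist_force: [-0.0, -0.5, 0.3]
width: 0.0933
finger_force: 0.0
```

Request:
apply_moves:
  commands:
    - [0,0,0,0,0,0.03,100]
    - [0,0,0,-0.03,0,0.05,100]
    - [0,0,0,-0.07,0,0.06,100]
    - [0,0,0,-0.11,0,0.06,100]
    - [0,0,0,-0.12,0,0.06,100]

```text
time: 29.25
tool_pos: [0.398, -0.3431, 0.3096]
ee_rot: [3.139, -0.0, 0.343]
wrist_force: [-0.7, 0.8, -0.7]
width: 0.094
finger_force: 0.0
```

```bash
python3 - <<'E'
from h import *
S={n:snapshot(n) for n in("top","side")}
b=cv2.resize(S["side"]["pixels"][60:360,250:420,::-1],None,fx=1.9,fy=1.9,interpolation=2); t=cv2.resize(S["top"]["pixels"][160:350,230:560,::-1],None,fx=1.3,fy=1.3,interpolation=2)
im=np.zeros((570,760,3),np.uint8); im[:b.shape[0],:b.shape[1]]=b; im[:t.shape[0],325:325+t.shape[1]]=t; cv2.imwrite("pics/end.png",im)
E
```

```text
(no output)
```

View pics/end.png

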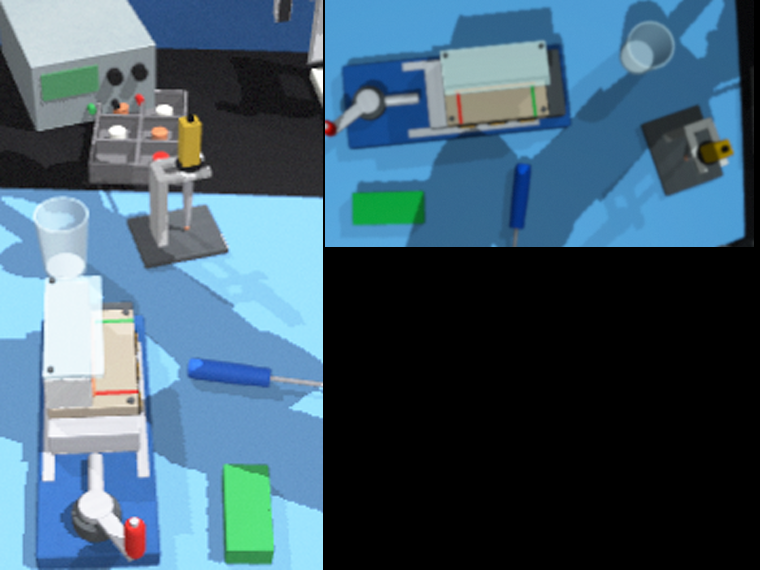

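The wand hangs upright in its fork (side crop about (190,150)), the vise is still shut on the housing, and the bystanders have not moved.

```bash
python3 -c "
from bench import *
print(close_job())"
```

```text
the job is handed in; nothing more can be done
None
```

The job is handed in, with no verdict returned: the vise is clamped (about 8 N at the crank stop), the seam was run from red to green at about 2.8 cm/s, and the wand is back in its fork and released, at about 29 s on the clock.

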